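# Click the dish-rack stop home beside the glass saucer

## Task

On the front rail of the dish rack, push the sliding stop along towards the glass saucer until it clicks into the notch of the saucer holder's clip, and not on past it, so that the saucer cannot tip over; then leave it there and take the fingers clear. Just push the stop's upright tab gently with the fingertips or the side of the fingers: grip and lift nothing, and leave the saucer, cups and other things where they stand.

Things in the scene. Friction and masses are not known exactly. Their poses are not given: they have to be found in the camera images.
- rack: white plastic dish rack, fixed: tray 220 x 420 mm, wall 45 mm high, and an aluminium rail along its front (the robot's side). Origin on the sill; x points away from the robot, across the rack, y along the rail. The rail is 30 mm wide, 400 mm long, its centre line 130 mm in front (-x) of the origin, its top 70 mm above the sill; its end posts rise to 74 mm
- stop (a joint): travel of the sliding stop along the rail, in m: 0 at the rail's right-hand end (-y of the rack), growing towards the saucer (+y of the rack), limit 0.29. It slides against about 1 N of friction and cannot be lifted off
- stop_tab (a point): centre of the stop's upright push tab, a white plate 40 mm wide across the rail (x), 10 mm thick along it (y); its lower edge is 28 mm below this point, its top edge 30 mm above (150 mm above the sill). Axes as the rack's. Push on its -y face. Under it a shoe 30 mm long; at the level of the lower edge a slim arm with a pad reaches 93 mm back (+x) over the tray, to stand beside the saucer
- stop_foot (a point): centre of the stop's spring pin, a 10 mm thick steel round lying across the rail under the tab and sticking out 15 mm to the tab's front (-x). It moves with the stop (not with the pin's rise). Axes as the rack's
- pawl (a joint): rise of the stop's spring pin in m: 0 down (on the flat rail or in the notch), about 0.003 at the top of the first ridge and 0.0075 at the top of the second. Its spring presses it down with 5 N, and 0.2 N more per mm of rise
- notch (a point): the notch of the saucer holder's clip: when the stop is clicked in, point stop_foot lies here within about 1.5 mm. Axes as the rack's; 75 mm above the sill. Round ridges cross the rail 12 mm before (-y) and 11 mm after (+y) it: the first, broad and 3 mm high, takes a push of about 5 N, then the stop jumps into the notch; the second, 7.5 mm high, takes about 16 N, so it feels firm
- holder: white plastic saucer holder, fixed on the rack, seen as a clip on the rail's front edge with the two ridges (about 30 mm long across the rail, 23 mm apart) and, joined under the rail, a low cradle in the tray with four pegs in which the saucer stands. Origin at the notch, on the rail's centre line and top
- saucer: clear glass saucer, 110 mm across and 8 mm thick, standing on edge in the saucer holder, loose. Origin at its centre; its flat sides face along y of the rack. In the rack's directions it stands 26 mm in +y from the notch and 120 mm in +x, its top about 128 mm above the sill
- cup_a: white espresso cup, 60 mm across, 55 mm high, in the back of the rack; origin under its foot
- cup_b: a second, equal espresso cup; origin under its foot
- spoons: steel teaspoon holder, 50 mm across, 85 mm high, spoons up to 140 mm, in the back of the rack; origin under its foot
- canister: orange plastic canister with closed screw lid, 80 mm across, 120 mm high, in the back left of the rack; origin under its foot
- soap: clear soap bottle, 60 mm across, 170 mm high, on the sill left of the rack; origin under its foot
- bowl: blue ceramic bowl, 120 mm across, 50 mm high, on the sill right of the rack; origin under its foot
- sponge: cork scrubbing block 70 x 110 x 28 mm on the sill right of the rack; origin under it

How it is judged:
On the way:
1. the stop is pushed up onto the first ridge of the clip (value of joint pawl above 0.0015 m and y of stop_foot in the frame of notch between -0.02 and 0 m).
At the end, for the whole second after the job is handed in: the stop rests in the notch (within 4 mm along the rail) with its spring pin fully down (within 1 mm), at rest, and the saucer still stands in its holder (within 15 mm) (y of stop_foot in the frame of notch between -0.004 and 0.004 m and value of joint pawl below 0.001 m and velocity of joint stop between -0.005 and 0.005 m/s and distance of saucer from where it was at the start of the episode below 0.015 m); the robot touches nothing.
It fails at once if the stop is pushed on past the notch, over its second, higher ridge (y of stop_foot in the frame of notch above 0.012 m).
It fails at once if the stop is gripped: its tab is between the fingers (contact force between the fingers and rack above 0.5 N and y of the grasp point in the frame of stop_tab between -0.009 and 0.009 m and x of the grasp point in the frame of stop_tab between -0.03 and 0.03 m and z of the grasp point in the frame of stop_tab below 0.04 m).
It fails at once if the robot pushes roughly on the rack or its stop (over 35 N) (contact force between the arm and rack above 35 N).
It fails at once if the glass saucer is moved or lifted (15 mm) (distance of saucer from where it was at the start of the episode above 0.015 m).
It fails at once if a cup, the teaspoon holder, canister, soap, bowl or scrubbing block is moved or lifted (20 mm) or tipped (0.35 rad) (distance of any of cup_a, cup_b, spoons, canister, soap, bowl, sponge from where it was at the start of the episode above 0.02 m or angle between any of cup_a, cup_b, spoons, canister, soap, bowl, sponge's own z axis and vertical above 0.35 rad).
It also fails if it takes over 38 s, if anything falls off the work surface, if the arm or the gripper's body presses on something with over 40 N, if the wrist force passes 120 N, or if a joint passes its speed limit or range.

## Robot

A 6-joint arm with a two-finger parallel gripper is mounted at the origin on the work surface. World frame = base frame: x ahead of the robot, y to its left, z up, the work surface at z = 0. Lengths are in m, angles in rad, forces in N, time in s.
With the tool pointing down it reaches from about 0.3 to 0.775 m from the base axis. Payload 14.6 kg.
Tool frame: the origin (TCP) lies midway between the tips of the shut fingers; the grasp point (between the pads) lies 19 mm behind it (manip.hold_point_z is the z of the grasp point in the tool frame, in m); z points along the fingers, y is the line along which they close (so a half turn about z gives the same grasp; the last joint's range is limited). The gripper opens to 85 mm and grips with 20 to 120 N. Pads are 22 mm wide; open, the fingers measure 114 mm over their backs; the gripper's body (76 mm by 85 mm) begins 54 mm behind the grasp point. The pads swing forward as they close: fully open they stand 13 mm farther back than shut.
Start: joints at [1.122, 0.3, 1.521, -0, 1.321, -0.067], TCP at [0.205, 0.51, 0.231] pointing down, gripper open.
Joint ranges: [-3.03, 3.03], [-0.79, 2.21], [0.23, 2.52], [-1.04, 4.18], [0, 3.07], [-2.55, 2.55]. Speed limits (rad/s): [2.22, 2.22, 2.57, 3.14, 3.14, 3.14].

## Interface

Orientations are given as a unit quaternion [x, y, z, w].
In Python, from plant import manip gives the robot as it stands.
- The arm moves only by the tool jog_arm, never from a script. Its argument "steps" is a list that holds one entry, the list of rows, each a list of 7 numbers: the shift along the tool's x, y, z in cm, then the turn, a rotation vector about the tool's x, y, z in degrees, then the finger opening in cm, from 0 to 8.54. In form: [[[dx, dy, dz, wx, wy, wz, grip], ...]]. A call has 1 to 12 rows; each row is the pose to reach, as a shift and turn from the pose commanded when the call began, along the tool's axes at that moment; what a row does not reach only later rows make up. A row lasts 1/12 s, in which the tool goes at most 41.7 mm and 7.16 degrees, less where a joint would pass 70% of its speed; a pose out of reach is approached as far as the arm can. A call with a gripper value outside its range is refused whole. The fingers move at their own pace and stop on an object; "newtons" is the grip in N (left out, the last holds). Time passes only in rows, so rows that repeat a pose let the fingers close. It gives the time, the measured TCP pose, the force, the opening and the grip force at its end, in the units of the state.
- manip.observe(): the state, without advancing time (a new reading comes with each control period).
- manip.read_camera(name): name is "scene" or "top" or "wrist"; returns the picture (384x512x3 uint8, red, green, blue); there is no depth.
- manip.camera_model(name): a dict with "intrinsics" (3x3 intrinsics, pixels), "rvec" (rotation vector, rad) and "tvec" (3), from world to camera coordinates, as OpenCV has them; the wrist camera has in their place "mount" (4x4, takes a point from camera to tool coordinates, whose origin is the TCP and whose axes are the flange's). Camera axes: x right, y down, z forward; pixel columns grow to the right and rows downward; lengths in m; the calibration is good to about 2 mm. The wrist camera is an equidistant fisheye: a pixel r from the principal point sees the ray r / f radians off the axis. A picture is of the moment at which its call begins: read the wrist's pose just before it. camera_model takes no time and is no camera call.
- manip.hand_in(): hands the job in; it is judged then, once.
The state is a dict: "time_s": time; "qpos": joint angles; "dq": joint speeds; "effort": joint torques, N m; "tcp_pos": TCP position; "tool_rot": TCP orientation; "contact_force": force on the tool from outside, world axes, zero at the start; "ft_torque": the same for the moment, N m; "opening": opening from 0.0 (shut) to 1.0 (fully open); "grasp_force": force on a finger pad.
Only numpy, scipy, OpenCV 4.12 (cv2) and the standard library are available. Lean on these libraries where they do the work, as an engineer would, in place of code of your own. Each camera call takes 0.05 s, during which the arm holds its last target. There are 200 camera calls.

## Working session

There is one attempt and no reset: what is moved stays moved. The work goes in short steps, Python scripts to look and compute and a tool call to move; the robot and the scene stay as the last step left them, time stands still between calls to the robot, and variables do not carry over. Pictures are saved under pics/ and viewed, at most 10 in all, crops included, and the job is handed in when it is done.

Besides the shell and the picture viewer there is one more tool, called after "Emit:" as name(argument=value, ...) on one line, values as JSON. jog_arm: Moves the arm, as the interface text tells. Its arguments: {"type":"object","properties":{"steps":{"type":"array"},"newtons":{"type":"number"}},"required":["steps"]}

```bash
mkdir -p pics; python3 - <<'E'
from plant import manip
import cv2,numpy as np
for n in("scene","top"):
    cv2.imwrite(f"pics/{n}0.png",cv2.cvtColor(manip.read_camera(n),cv2.COLOR_RGB2BGR))
    print({k:np.round(v,4).tolist() for k,v in manip.camera_model(n).items() if k in("intrinsics","rvec","tvec")})
s=manip.observe();print(s["tcp_pos"],s["tool_rot"],s["time_s"],manip.hold_point_z)
E
```

```text
{'intrinsics': [[392.1977, 0.0, 252.848], [0.0, 392.1977, 199.3491], [0.0, 0.0, 1.0]], 'rvec': [1.4015, 2.4257, -0.6625], 'tvec': [0.3165, -0.4045, 1.3648]}
{'intrinsics': [[390.9011, 0.0, 251.814], [0.0, 390.9011, 186.2693], [0.0, 0.0, 1.0]], 'rvec': [2.1299, -2.0807, 0.2299], 'tvec': [-0.0041, 0.5817, 1.214]}
[0.20481957 0.51019301 0.23078031] [ 1.89732172e-01  9.81835737e-01 -5.19201000e-04 -1.39342696e-04] 0.1 -0.0187
```

View pics/scene0.png

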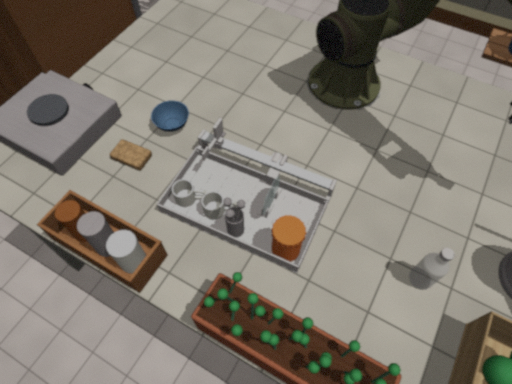

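View pics/top0.png

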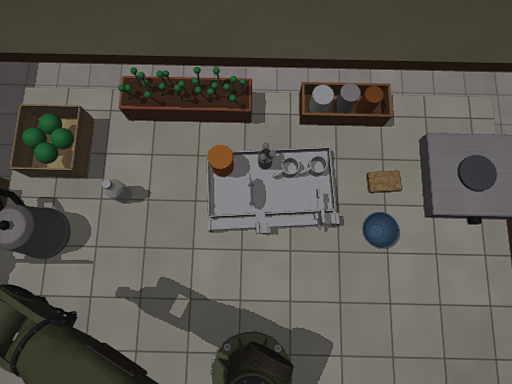

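The top view shows the rail from about (210,225) to (338,220). The clip is near (263,222), the stop near (325,208) and the saucer near (258,193). I'll enlarge both views.

```bash
python3 - <<'E'
import cv2
a=cv2.imread("pics/top0.png")[140:240,200:345]
cv2.imwrite("pics/topc.png",cv2.resize(a,None,fx=5.5,fy=5.5,interpolation=cv2.INTER_CUBIC))
a=cv2.imread("pics/scene0.png")[110:230,190:345]
cv2.imwrite("pics/scenec.png",cv2.resize(a,None,fx=5,fy=5,interpolation=cv2.INTER_CUBIC))
E
```

```text
(no output)
```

View pics/topc.png

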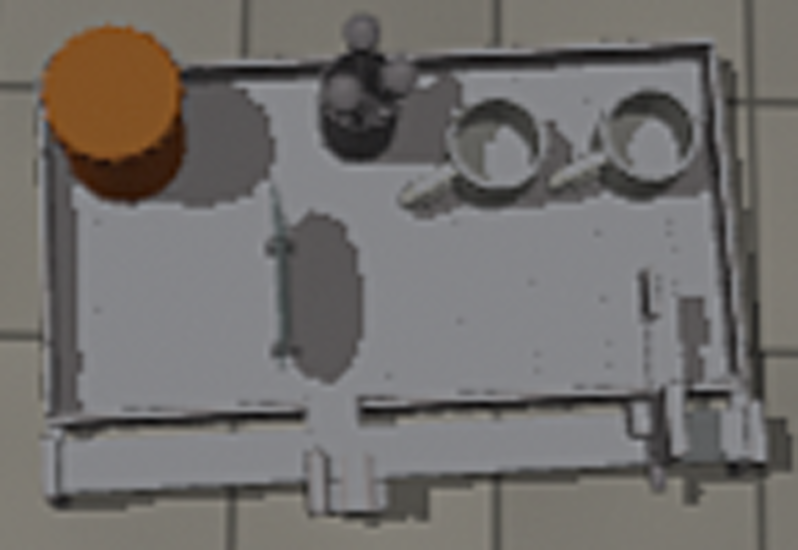

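View pics/scenec.png

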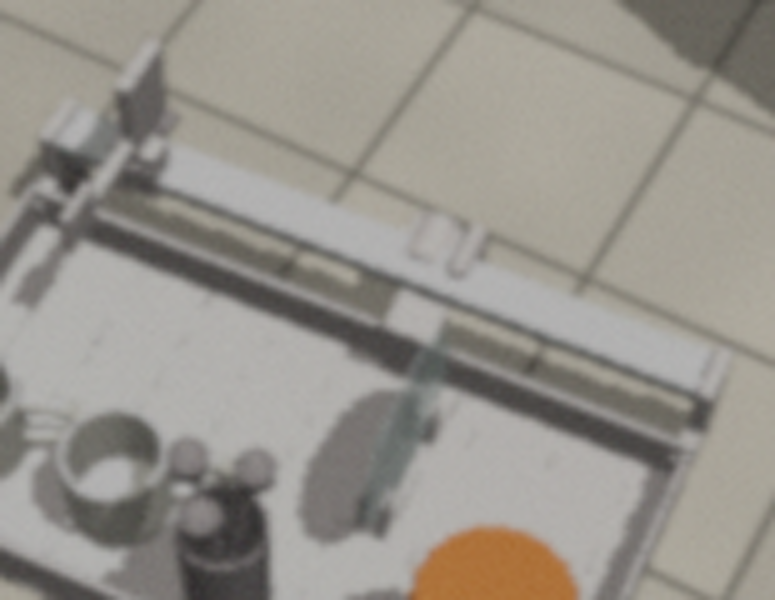

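The top crop shows:
- rail posts at (47..62, 430–505) and (738..762, 395–462)
- the second ridge at (318,480) and the broad first ridge at about (368,475)
- the tab's top edge at (675, 385–460)
- the pin's tip at (655,482)

The scene crop shows ridges at (437,237) and (470,250), and the tab's top edge from (155,42) to (122,90).

```bash
cat > h.py <<'E'
from plant import manip
import cv2,numpy as np
def hit(n,u,v,z):
    m=manip.camera_model(n);R=cv2.Rodrigues(np.array(m["rvec"],float))[0];t=np.array(m["tvec"]).ravel()
    d=R.T@np.linalg.inv(np.array(m["intrinsics"]))@[u,v,1];c=-R.T@t
    return np.round(c+d*(z-c[2])/d[2],4)
T=lambda u,v,z:hit("top",200+u/5.5,140+v/5.5,z)
S=lambda u,v,z:hit("scene",190+u/5,110+v/5,z)
E
python3 - <<'E'
from h import *
for n,f,u,v,z in[("postL far",T,47,430,.074),("postL near",T,47,503,.074),("postR near",T,764,460,.074),("ridge2 T",T,318,480,.0775),("ridge1 T",T,368,475,.073),("tab far",T,675,385,.15),("tab near",T,675,460,.15),("pin tip",T,655,485,.078),("canister",T,112,92,.12),
 ("ridge1 S",S,437,237,.073),("ridge2 S",S,470,250,.0775),("tab a",S,157,42,.15),("tab b",S,120,92,.15),("postL S",S,728,350,.074),("postLfar S",S,708,385,.074),("rack cornerR",T,712,45,.045),("cornerL wall",T,45,70,.045)]: print(n,f(u,v,z))
E
```

```text
postL far [0.472  0.1447 0.074 ]
postL near [0.4299 0.1427 0.074 ]
postR near [ 0.4643 -0.2699  0.074 ]
ridge2 T [ 0.4463 -0.0127  0.0775]
ridge1 T [ 0.4504 -0.0415  0.073 ]
tab far [ 0.4945 -0.2055  0.15  ]
tab near [ 0.4534 -0.2048  0.15  ]
pin tip [ 0.4479 -0.2061  0.078 ]
canister [0.6628 0.1113 0.12  ]
ridge1 S [ 0.4475 -0.0267  0.073 ]
ridge2 S [ 0.4493 -0.005   0.0775]
tab a [ 0.4594 -0.2006  0.15  ]
tab b [ 0.4999 -0.1988  0.15  ]
postL S [0.4364 0.1475 0.074 ]
postLfar S [0.4626 0.1474 0.074 ]
rack cornerR [ 0.7243 -0.2508  0.045 ]
cornerL wall [0.6985 0.1597 0.045 ]
```

The estimates agree: rail direction about (-0.07, 0.998), tab centre about (0.477, -0.202), notch y about -0.02 ± 0.01. Next I move to the far side of the tab with the fingers shut, staying high.

Emit:
jog_arm(steps=[[[-53.8, -60, 0, 0, 0, -26, 0], [-53.8, -60, 0, 0, 0, -26, 0], [-53.8, -60, 0, 0, 0, -26, 0], [-53.8, -60, 0, 0, 0, -26, 0], [-53.8, -60, 0, 0, 0, -26, 0], [-53.8, -60, 0, 0, 0, -26, 0], [-53.8, -60, 0, 0, 0, -26, 0], [-53.8, -60, 0, 0, 0, -26, 0], [-53.8, -60, 0, 0, 0, -26, 0], [-53.8, -60, 0, 0, 0, -26, 0], [-53.8, -60, 0, 0, 0, -26, 0], [-53.8, -60, 0, 0, 0, -26, 0]]], newtons=40)

```text
time_s: 1.1
tcp_pos: [0.3747, 0.0422, 0.2314]
tool_rot: [-0.036, 0.999, 0.0, 0.0]
contact_force: [0.8, 1.7, 0.8]
opening: -0.004
grasp_force: 0.0
```

Emit:
jog_arm(steps=[[[-8.4, -29.0, 0, 0, 0, 0, 0], [-8.4, -29.0, 0, 0, 0, 0, 0], [-8.4, -29.0, 0, 0, 0, 0, 0], [-8.4, -29.0, 0, 0, 0, 0, 0], [-8.4, -29.0, 0, 0, 0, 0, 0], [-8.4, -29.0, 0, 0, 0, 0, 0], [-8.4, -29.0, 0, 0, 0, 0, 0], [-8.4, -29.0, 0, 0, 0, 0, 0], [-8.4, -29.0, 0, 0, 0, 0, 0], [-8.4, -29.0, 0, 0, 0, 0, 0]]])

```text
time_s: 1.93
tcp_pos: [0.479, -0.2387, 0.2306]
tool_rot: [-0.036, 0.999, 0.0, -0.001]
contact_force: [0.0, 0.5, -0.3]
opening: -0.0
grasp_force: 0.0
```

```bash
python3 - <<'E'
from h import *
s=manip.observe();print(s["tcp_pos"],s["tool_rot"],s["contact_force"])
np.save("p1.npy",np.r_[s["tcp_pos"],s["tool_rot"]])
im=cv2.cvtColor(manip.read_camera("wrist"),cv2.COLOR_RGB2BGR);cv2.imwrite("pics/w1.png",cv2.resize(im,None,fx=1.5,fy=1.5,interpolation=cv2.INTER_CUBIC))
m=manip.camera_model("wrist");print(m)
E
```

```text
[ 0.47899921 -0.23866827  0.23063671] [-3.55998659e-02  9.99365825e-01  4.80965727e-04 -6.05060954e-04] [ 0.00253189  0.54594472 -0.3013248 ]
{'intrinsics': array([[297.31863964,   0.        , 254.49192862],
       [  0.        , 297.31863964, 187.35142937],
       [  0.        ,   0.        ,   1.        ]]), 'mount': array([[-4.73151928e-04, -9.52213187e-01, -3.05433827e-01,
         7.79935401e-02],
       [ 9.99999839e-01, -3.54575058e-04, -4.43699396e-04,
        -1.26758157e-04],
       [ 3.14197199e-04, -3.05433988e-01,  9.52213201e-01,
        -1.42539756e-01],
       [ 0.00000000e+00,  0.00000000e+00,  0.00000000e+00,
         1.00000000e+00]])}
```

View pics/w1.png

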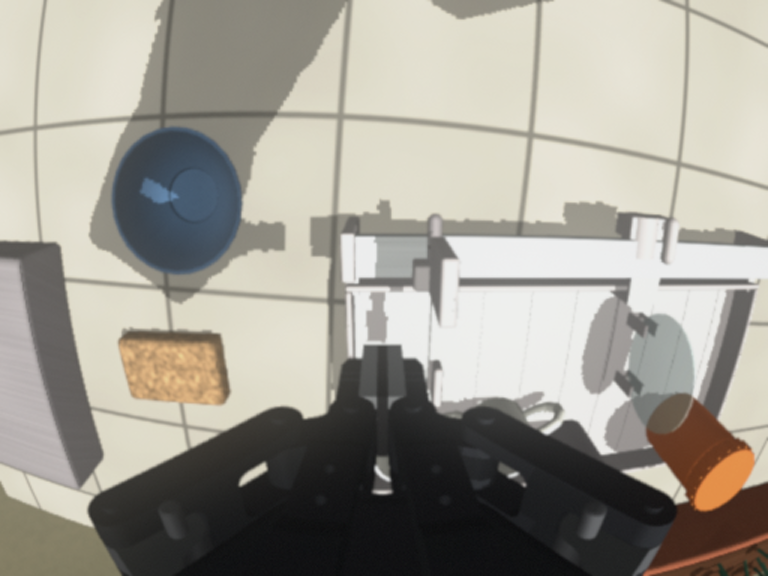

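The wrist view shows the tab's top edge from (450,258) to (450,326), the pin tip at (434,222), ridge 1 at (646,238), ridge 2 at (671,242) and the right post at (349,250).

```bash
cat >> h.py <<'E'
from scipy.spatial.transform import Rotation as Ro
def W(p,u,v,z):
    m=manip.camera_model("wrist");K=m["intrinsics"];M=m["mount"]
    a=np.array([(u/1.5-K[0,2])/K[0,0],(v/1.5-K[1,2])/K[1,1]]);r=np.linalg.norm(a)
    d=np.r_[np.sin(r)*a/r,np.cos(r)]
    R=Ro.from_quat(p[3:]).as_matrix();c=p[:3]+R@M[:3,3];d=R@M[:3,:3]@d
    return np.round(c+d*(z-c[2])/d[2],4)
E
python3 - <<'E'
from h import *
p=np.load("p1.npy")
for n,u,v,z in[("tab near",450,257,.15),("tab far",450,326,.15),("tab -y edge",441,290,.15),("pin tip",434,217,.08),("pin",434,240,.08),("r1",646,238,.073),("r2",671,242,.0775),("postR near",343,240,.074),("postR far",345,284,.074)]: print(n,W(p,u,v,z))
E
```

```text
tab near [ 0.4569 -0.2047  0.15  ]
tab far [ 0.4958 -0.2     0.15  ]
tab -y edge [ 0.4753 -0.2075  0.15  ]
pin tip [ 0.4476 -0.206   0.08  ]
pin [ 0.4633 -0.2045  0.08  ]
r1 [ 0.4475 -0.0346  0.073 ]
r2 [ 0.4472 -0.0117  0.0775]
postR near [ 0.4691 -0.2662  0.074 ]
postR far [ 0.5008 -0.2633  0.074 ]
```

Ridge spacing (23 mm) and tab width (39 mm) match the given sizes, so the notch is at y ≈ -0.023. I'll back off slightly and descend.

Emit:
jog_arm(steps=[[[0, -1.0, 0, 0, 0, 0, 0], [0, -1.0, 4, 0, 0, 0, 0], [0, -1.0, 8, 0, 0, 0, 0], [0, -1.0, 11, 0, 0, 0, 0], [0, -1.0, 11.8, 0, 0, 0, 0], [0, -1.0, 11.8, 0, 0, 0, 0], [0, -1.0, 11.8, 0, 0, 0, 0]]])

```text
time_s: 2.57
tcp_pos: [0.4807, -0.249, 0.115]
tool_rot: [-0.036, 0.999, -0.0, 0.001]
contact_force: [-0.1, -0.2, 0.2]
opening: 0.002
grasp_force: 0.0
```

Emit:
jog_arm(steps=[[[0, 1, 0, 0, 0, 0, 0], [0, 1.8, 0, 0, 0, 0, 0], [0, 2.3, 0, 0, 0, 0, 0], [0, 2.8, 0, 0, 0, 0, 0], [0, 3.3, 0, 0, 0, 0, 0], [0, 4.0, 0, 0, 0, 0, 0], [0, 4.7, 0, 0, 0, 0, 0], [0, 5.4, 0, 0, 0, 0, 0], [0, 6.0, 0, 0, 0, 0, 0]]])

```text
time_s: 3.32
tcp_pos: [0.4757, -0.1883, 0.1133]
tool_rot: [-0.036, 0.999, -0.0, 0.0]
contact_force: [0.7, -1.2, 0.6]
opening: -0.0
grasp_force: 0.7
```

Contact at about 1 N. I'll push on to just before the first ridge.

Emit:
jog_arm(steps=[[[0, 1.0, 0, 0, 0, 0, 0], [0, 2.0, 0, 0, 0, 0, 0], [0, 3.0, 0, 0, 0, 0, 0], [0, 4.0, 0, 0, 0, 0, 0], [0, 5.0, 0, 0, 0, 0, 0], [0, 6.0, 0, 0, 0, 0, 0], [0, 7.0, 0, 0, 0, 0, 0], [0, 8.0, 0, 0, 0, 0, 0], [0, 9.0, 0, 0, 0, 0, 0], [0, 9.6, 0, 0, 0, 0, 0], [0, 10.0, 0, 0, 0, 0, 0], [0, 10.0, 0, 0, 0, 0, 0]]])

```text
time_s: 4.32
tcp_pos: [0.4684, -0.0885, 0.1132]
tool_rot: [-0.036, 0.999, 0.0, -0.0]
contact_force: [0.0, 0.6, -0.8]
opening: 0.001
grasp_force: 0.0
```

```bash
python3 - <<'E'
from h import *
s=manip.observe();print(s["tcp_pos"],s["tool_rot"],s["contact_force"])
np.save("p2.npy",np.r_[s["tcp_pos"],s["tool_rot"]])
im=cv2.cvtColor(manip.read_camera("wrist"),cv2.COLOR_RGB2BGR);cv2.imwrite("pics/w2.png",cv2.resize(im,None,fx=1.5,fy=1.5,interpolation=cv2.INTER_CUBIC))
E
```

```text
[ 0.46838783 -0.08850503  0.11322213] [-3.63533400e-02  9.99338966e-01  1.35445013e-04 -2.18142555e-04] [ 0.02157195  0.56558351 -0.76573114]
```

View pics/w2.png

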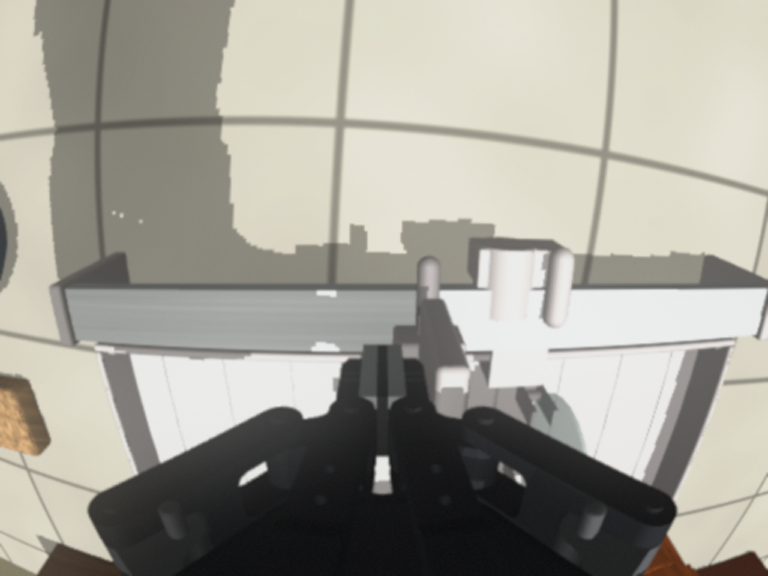

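The wrist view shows the pin tip at (429,265), ridge 1 centred at (512,285) and ridge 2 at (558,285). I'll compute the remaining distance.

```bash
python3 - <<'E'
from h import *
p=np.load("p2.npy");R=Ro.from_quat(p[3:]).as_matrix()
for n,u,v,z in[("pin",429,275,.08),("r1",512,285,.073),("r2",558,285,.0775),("notch",535,285,.07),("tab near",442,372,.15),("tab mid",440,340,.15)]:
    q=W(p,u,v,z); print(n,q,"tool",np.round(R.T@(q-p[:3]),4))
E
```

```text
pin [ 0.4428 -0.071   0.08  ] tool [0.0242 0.0193 0.0332]
r1 [ 0.4467 -0.0322  0.073 ] tool [0.0175 0.0577 0.0402]
r2 [ 0.4438 -0.0119  0.0775] tool [0.0189 0.0782 0.0358]
notch [ 0.4469 -0.0201  0.07  ] tool [0.0164 0.0698 0.0432]
tab near [ 0.4492 -0.0736  0.15  ] tool [ 0.0181  0.0163 -0.0368]
tab mid [ 0.4396 -0.0754  0.15  ] tool [ 0.0278  0.0152 -0.0368]
```

The ridge top is about 3.65 cm ahead and the notch about 4.8 cm. I'll approach, then creep.

Emit:
jog_arm(steps=[[[0, 0.7, 0, 0, 0, 0, 0], [0, 1.4, 0, 0, 0, 0, 0], [0, 2.0, 0, 0, 0, 0, 0], [0, 2.4, 0, 0, 0, 0, 0], [0, 2.7, 0, 0, 0, 0, 0], [0, 2.9, 0, 0, 0, 0, 0], [0, 3.0, 0, 0, 0, 0, 0], [0, 3.1, 0, 0, 0, 0, 0]]])

```text
time_s: 5.03
tcp_pos: [0.4664, -0.0589, 0.1133]
tool_rot: [-0.036, 0.999, -0.001, 0.0]
contact_force: [-0.3, -10.3, -1.4]
opening: 0.0
grasp_force: 5.3
```

Emit:
jog_arm(steps=[[[0, 0.1, 0, 0, 0, 0, 0], [0, 0.2, 0, 0, 0, 0, 0], [0, 0.3, 0, 0, 0, 0, 0]]])

```text
time_s: 5.28
tcp_pos: [0.4662, -0.0561, 0.1133]
tool_rot: [-0.036, 0.999, -0.001, 0.0]
contact_force: [0.0, -7.9, -0.9]
opening: -0.002
grasp_force: 3.8
```

Emit:
jog_arm(steps=[[[0, 0.1, 0, 0, 0, 0, 0], [0, 0.2, 0, 0, 0, 0, 0]]])

```text
time_s: 5.45
tcp_pos: [0.466, -0.054, 0.1133]
tool_rot: [-0.036, 0.999, -0.0, 0.0]
contact_force: [0.1, -6.7, -1.6]
opening: 0.001
grasp_force: 3.2
```

Emit:
jog_arm(steps=[[[0, 0.1, 0, 0, 0, 0, 0], [0, 0.2, 0, 0, 0, 0, 0]]])

```text
time_s: 5.62
tcp_pos: [0.4658, -0.0519, 0.1133]
tool_rot: [-0.036, 0.999, -0.0, -0.0]
contact_force: [0.2, -5.3, -1.4]
opening: 0.003
grasp_force: 2.7
```

Emit:
jog_arm(steps=[[[0, 0.1, 0, 0, 0, 0, 0], [0, 0.1, 0, 0, 0, 0, 0]]])

```text
time_s: 5.78
tcp_pos: [0.4657, -0.0506, 0.1133]
tool_rot: [-0.036, 0.999, -0.0, -0.0]
contact_force: [0.2, -2.1, -0.9]
opening: 0.004
grasp_force: 1.7
```

Emit:
jog_arm(steps=[[[0, 0.1, 0, 0, 0, 0, 0], [0, 0.1, 0, 0, 0, 0, 0]]])

```text
time_s: 5.95
tcp_pos: [0.4657, -0.0494, 0.1133]
tool_rot: [-0.036, 0.999, 0.0, -0.0]
contact_force: [0.1, -3.2, -0.5]
opening: 0.001
grasp_force: 1.2
```

Emit:
jog_arm(steps=[[[0, 0.1, 0, 0, 0, 0, 0], [0, 0.1, 0, 0, 0, 0, 0]]])

```text
time_s: 6.12
tcp_pos: [0.4656, -0.0482, 0.1133]
tool_rot: [-0.036, 0.999, 0.0, -0.0]
contact_force: [0.1, -1.8, -0.9]
opening: 0.001
grasp_force: 0.7
```

Emit:
jog_arm(steps=[[[0, 0.1, 0, 0, 0, 0, 0], [0, 0.1, 0, 0, 0, 0, 0]]])

```text
time_s: 6.28
tcp_pos: [0.4655, -0.0472, 0.1133]
tool_rot: [-0.036, 0.999, 0.0, -0.0]
contact_force: [0.2, -1.9, -1.8]
opening: 0.002
grasp_force: 0.9
```

Emit:
jog_arm(steps=[[[0, 0.1, 0, 0, 0, 0, 0], [0, 0.1, 0, 0, 0, 0, 0]]])

```text
time_s: 6.45
tcp_pos: [0.4654, -0.0462, 0.1133]
tool_rot: [-0.036, 0.999, 0.0, -0.0]
contact_force: [1.0, -0.9, -1.7]
opening: 0.002
grasp_force: 0.5
```

```bash
python3 - <<'E'
from h import *
s=manip.observe();print(s["tcp_pos"],s["contact_force"],s["grasp_force"])
np.save("p3.npy",np.r_[s["tcp_pos"],s["tool_rot"]])
im=cv2.cvtColor(manip.read_camera("wrist"),cv2.COLOR_RGB2BGR);cv2.imwrite("pics/w3.png",cv2.resize(im,None,fx=1.5,fy=1.5,interpolation=cv2.INTER_CUBIC))
E
```

```text
[ 0.46542911 -0.04618035  0.11330096] [ 0.96440487 -0.92179966 -1.74375338] 0.5020374432206154
```

View pics/w3.png

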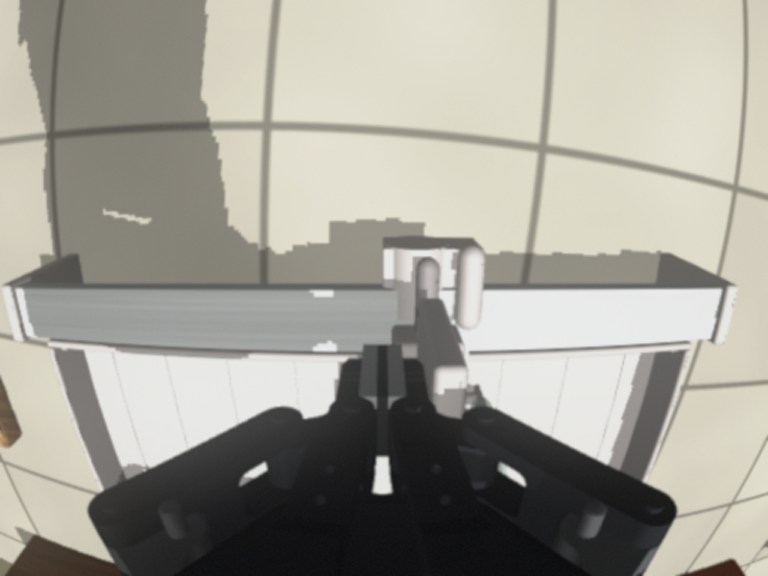

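The pin (428,268) is just past the top of ridge 1 (about 424). Ridge 2 is at 470, so the notch is about 10 mm ahead. I'll keep creeping.

Emit:
jog_arm(steps=[[[0, 0.1, 0, 0, 0, 0, 0], [0, 0.1, 0, 0, 0, 0, 0]]])

```text
time_s: 6.67
tcp_pos: [0.4654, -0.0452, 0.1133]
tool_rot: [-0.036, 0.999, 0.0, -0.0]
contact_force: [-0.0, -1.0, -0.2]
opening: 0.002
grasp_force: 0.2
```

Emit:
jog_arm(steps=[[[0, 0.1, 0, 0, 0, 0, 0], [0, 0.1, 0, 0, 0, 0, 0]]])

```text
time_s: 6.83
tcp_pos: [0.4653, -0.0442, 0.1133]
tool_rot: [-0.036, 0.999, 0.0, 0.0]
contact_force: [0.2, -0.1, -0.2]
opening: 0.001
grasp_force: 0.1
```

Emit:
jog_arm(steps=[[[0, 0.1, 0, 0, 0, 0, 0], [0, 0.1, 0, 0, 0, 0, 0]]])

```text
time_s: 7.0
tcp_pos: [0.4653, -0.0432, 0.1133]
tool_rot: [-0.036, 0.999, 0.0, 0.0]
contact_force: [0.2, -0.9, -1.4]
opening: 0.001
grasp_force: 0.2
```

```bash
python3 - <<'E'
from h import *
s=manip.observe();print(s["tcp_pos"],s["contact_force"],s["grasp_force"])
np.save("p4.npy",np.r_[s["tcp_pos"],s["tool_rot"]])
im=cv2.cvtColor(manip.read_camera("wrist"),cv2.COLOR_RGB2BGR)[140:280,230:370];cv2.imwrite("pics/w4.png",cv2.resize(im,None,fx=4,fy=4,interpolation=cv2.INTER_CUBIC))
E
```

```text
[ 0.46525317 -0.0432284   0.11333678] [ 0.24121745 -0.92143613 -1.35006705] 0.2497679740190506
```

View pics/w4.png

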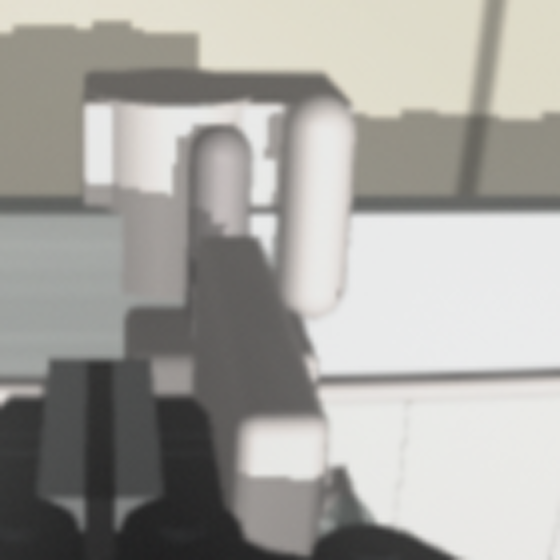

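The pin (x=220) is now about 4.6 mm past ridge 1's top (~195), with ridge 2 at 318. It has not dropped yet, so I continue.

Emit:
jog_arm(steps=[[[0, 0.1, 0, 0, 0, 0, 0], [0, 0.1, 0, 0, 0, 0, 0]]])

```text
time_s: 7.22
tcp_pos: [0.4652, -0.0422, 0.1133]
tool_rot: [-0.036, 0.999, 0.0, 0.0]
contact_force: [-1.0, -0.1, 0.8]
opening: -0.002
grasp_force: 0.0
```

Emit:
jog_arm(steps=[[[0, 0.1, 0, 0, 0, 0, 0], [0, 0.1, 0, 0, 0, 0, 0]]])

```text
time_s: 7.38
tcp_pos: [0.4651, -0.0413, 0.1134]
tool_rot: [-0.036, 0.999, 0.0, 0.0]
contact_force: [0.2, -0.0, 0.2]
opening: -0.002
grasp_force: 0.0
```

```bash
python3 - <<'E'
from h import *
s=manip.observe();print(s["tcp_pos"],s["contact_force"],s["grasp_force"])
im=cv2.cvtColor(manip.read_camera("wrist"),cv2.COLOR_RGB2BGR)[140:280,230:370];cv2.imwrite("pics/w5.png",cv2.resize(im,None,fx=4,fy=4,interpolation=cv2.INTER_CUBIC))
E
```

```text
[ 0.46511297 -0.04125562  0.11335097] [ 0.1682263  -0.00201149  0.21469692] 0.028654716443270445
```

View pics/w5.png

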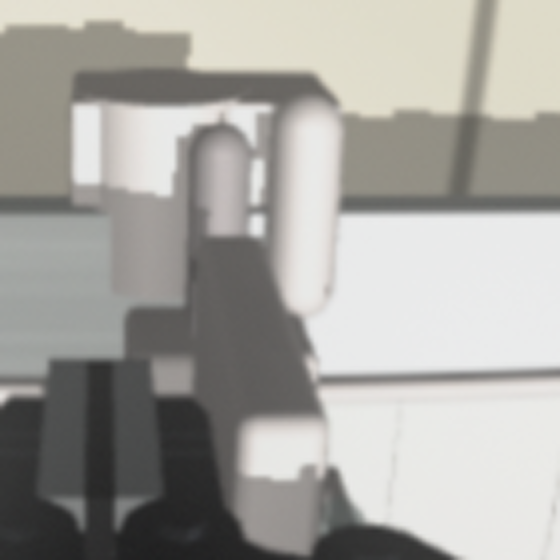

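Still in contact, with the pin at 220 and ridge 2 at 307, so about 5 mm to go. The force is near zero, so it's starting to slide down. I'll track it numerically from here.

Emit:
jog_arm(steps=[[[0, 0.1, 0, 0, 0, 0, 0], [0, 0.1, 0, 0, 0, 0, 0]]])

```text
time_s: 7.6
tcp_pos: [0.465, -0.0403, 0.1133]
tool_rot: [-0.036, 0.999, 0.0, 0.0]
contact_force: [0.5, 0.5, -0.7]
opening: -0.002
grasp_force: 0.0
```

Emit:
jog_arm(steps=[[[0, 0.1, 0, 0, 0, 0, 0], [0, 0.1, 0, 0, 0, 0, 0]]])

```text
time_s: 7.77
tcp_pos: [0.4649, -0.0393, 0.1133]
tool_rot: [-0.036, 0.999, 0.0, -0.0]
contact_force: [-0.3, 0.3, -0.1]
opening: 0.001
grasp_force: 0.0
```

```bash
cat > trk.py <<'E'
from h import *
s=manip.observe();print(s["time_s"],s["tcp_pos"],s["contact_force"],s["grasp_force"])
ref=cv2.imread("pics/w5.png")
im=cv2.cvtColor(manip.read_camera("wrist"),cv2.COLOR_RGB2BGR)[140:280,230:370];im=cv2.resize(im,None,fx=4,fy=4,interpolation=cv2.INTER_CUBIC)
for n,(x,y,w,h) in dict(tabtop=(232,405,100,90),pin=(190,118,62,80),ridge2=(272,90,80,230)).items():
    r=cv2.matchTemplate(im,ref[y:y+h,x:x+w],cv2.TM_CCOEFF_NORMED);_,v,_,l=cv2.minMaxLoc(r);print(n,"shift",l[0]-x,l[1]-y,round(v,3))
cv2.imwrite("pics/last.png",im)
E
python3 trk.py
```

```text
7.7667 [ 0.46494152 -0.039287    0.11331287] [-0.25390297  0.30142876 -0.09650843] 0.022636366775259376
tabtop shift -1 0 0.959
pin shift -2 -1 0.894
ridge2 shift -11 -3 0.957
```

Emit:
jog_arm(steps=[[[0, 0.1, 0, 0, 0, 0, 0], [0, 0.1, 0, 0, 0, 0, 0]]])

```text
time_s: 7.98
tcp_pos: [0.4649, -0.0383, 0.1133]
tool_rot: [-0.036, 0.999, -0.0, 0.0]
contact_force: [0.1, -0.3, -0.3]
opening: 0.002
grasp_force: 0.2
```

Emit:
jog_arm(steps=[[[0, 0.1, 0, 0, 0, 0, 0], [0, 0.1, 0, 0, 0, 0, 0]]])

```text
time_s: 8.15
tcp_pos: [0.4648, -0.0373, 0.1133]
tool_rot: [-0.036, 0.999, -0.0, 0.0]
contact_force: [-0.8, 0.1, -0.3]
opening: -0.0
grasp_force: 0.2
```

```bash
python3 trk.py
```

```text
8.15 [ 0.46482547 -0.03732168  0.11332526] [-0.82864758  0.07158686 -0.29062934] 0.1995378825813532
tabtop shift -4 -1 0.909
pin shift -3 -2 0.724
ridge2 shift -21 -5 0.85
```

View pics/last.png

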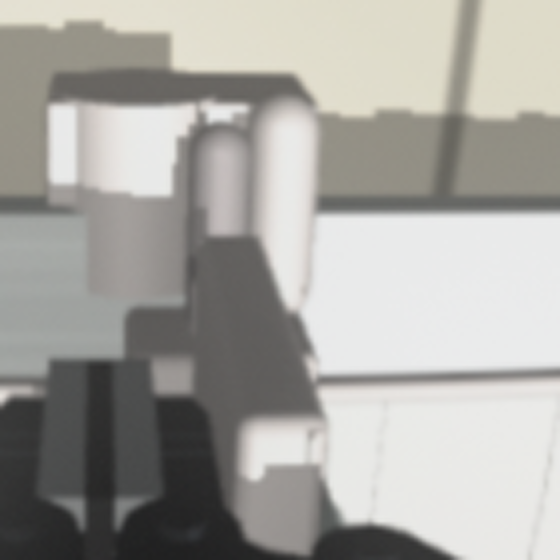

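The pin (219) nearly touches ridge 2 (right edge 317, left edge hidden behind the pin), with ridge 1 clear on its other side. So it's at or very near the notch. A small probe should show a firm force rise if it's seated.

Emit:
jog_arm(steps=[[[0, 0.05, 0, 0, 0, 0, 0], [0, 0.05, 0, 0, 0, 0, 0]]])

```text
time_s: 8.37
tcp_pos: [0.4648, -0.037, 0.1133]
tool_rot: [-0.036, 0.999, -0.0, 0.0]
contact_force: [0.4, -2.5, -0.9]
opening: 0.0
grasp_force: 1.0
```

Emit:
jog_arm(steps=[[[0, 0.05, 0, 0, 0, 0, 0], [0, 0.05, 0, 0, 0, 0, 0]]])

```text
time_s: 8.53
tcp_pos: [0.4648, -0.0368, 0.1134]
tool_rot: [-0.036, 0.999, -0.0, 0.0]
contact_force: [0.4, -6.7, -1.2]
opening: 0.001
grasp_force: 2.9
```

The force rises steeply (6.7 N for 0.3 mm), so the pin is seated against the second ridge. I'll back off along -y, then go up.

Emit:
jog_arm(steps=[[[0, -0.3, 0, 0, 0, 0, 0], [0, -1.0, 0, 0, 0, 0, 0], [0, -2.0, 0, 0, 0, 0, 0], [0, -3.0, 0, 0, 0, 0, 0], [0, -3.0, -2, 0, 0, 0, 0], [0, -3.0, -5, 0, 0, 0, 0], [0, -3.0, -8, 0, 0, 0, 0], [0, -3.0, -10, 0, 0, 0, 0], [0, -3.0, -10, 0, 0, 0, 0]]])

```text
time_s: 9.28
tcp_pos: [0.4683, -0.0675, 0.2174]
tool_rot: [-0.036, 0.999, -0.001, 0.003]
contact_force: [0.0, -0.2, 0.0]
opening: -0.003
grasp_force: 0.0
```

```bash
python3 - <<'E'
from h import *
s=manip.observe();print(s["time_s"],s["tcp_pos"],s["contact_force"])
# tab/pin position check in fixed views: changes from start around clip
a=cv2.cvtColor(manip.read_camera("top"),cv2.COLOR_RGB2BGR);b=cv2.imread("pics/top0.png")
d=cv2.absdiff(a,b).max(2)[150:180,230:280]; print("saucer area diff",d.mean())
print(manip.hand_in())
E
```

```text
9.2833 [ 0.46832357 -0.06750923  0.21744824] [ 0.02888313 -0.23909299  0.04474678]
saucer area diff 10.873333333333333
the job is handed in; nothing more can be done
None
```

I pushed the stop over the first ridge until it met firm resistance at the second (6.7 N), so it should be seated in the notch. The fingers are clear and the job is handed in at about 9.3 s, but no verdict came back. I had no pictures left to view the stop or saucer after backing off.

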